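# Make up a staining kit and a plating kit from the bench stock

## Task

Make up the two practical kits from the stock on the dark bench top, left of the centrifuge. The blue carrier gets the staining kit: the small bottle of pale purple stain with the black cap, the brown dropper bottle and the blue-capped tube, each upright in a well of its own; the orange carrier gets the plating kit: the agar dish lying flat in its wide shallow seat and the orange-capped tube upright in the well beside it. Keep everything upright and don't shift the white timer and the roll of green tape, which stay where they are.

Things in the scene. Friction and masses are not known exactly. Their poses are not given: they have to be found in the camera images.
- carrier_blue: Blue moulded kit carrier, loose, 0.7 kg: block 66 x 171 mm (x by y), top at z = 32 mm, three equal round wells in a row, 50 mm in diameter, at x = 0, y = -57, 0, +57 mm, floors at z = 6 mm; any item may take any well. 15 mm grips at the ends. Origin: centre of the underside, z up. Close neighbours: fill short items before tall; fingers closing along its x have free room.
- carrier_orange: Orange moulded kit carrier, loose, 0.7 kg: block 90 x 147 mm (x by y), top at z = 32 mm. At x = 0, y = -28.5 mm a round dish seat, 78 mm in diameter, floor at z = 26 mm (6 mm deep); at x = 0, y = +45 mm a round tube well, 50 mm in diameter, floor at z = 6 mm. 15 mm grips at the ends, blank card on the -x side. Origin: centre of the underside, z up.
- stain_bottle: Small clear glass bottle of pale purple stain with a black screw cap, 36 mm in diameter, 74 mm high over the cap; straight body up to about 45 mm. Round. Origin: centre of its foot, z up.
- dropper_bottle: Brown glass dropper bottle with a black rubber bulb, 33 mm in diameter, 102 mm high; straight body up to about 55 mm. Round. Origin: centre of its foot, z up.
- tube_blue: Clear self-standing 50 ml tube with a blue screw cap, 34 mm in diameter at the cap, 112 mm high. Origin: centre of its foot, z up.
- tube_orange: Clear self-standing 50 ml tube with an orange screw cap, 34 mm in diameter at the cap, 112 mm high. Origin: centre of its foot, z up.
- agar_dish: Closed clear Petri dish with yellowish agar, 61 mm in diameter, 15 mm high, lying flat. Round. Origin: centre of its underside, z up.
- timer: Bystander: flat white laboratory timer with a display and round keys, 62 x 66 mm, 18 mm high, lying among the stock, loose; must stay where it is. Origin: centre of its underside.
- tape_roll: Bystander: roll of green tape lying flat, 64 mm in diameter, 19 mm high, loose among the stock; must stay where it is. Origin: centre of its underside.
- microcentrifuge: Obstacle, fixed: beige microcentrifuge, 310 x 212 mm (x by y), 236 mm high, its lid standing open at the back (+x end) up to 465 mm. It stands to the right of all the work, so pass over it at 0.3 m or more, or in front of it, on the way from the right. Origin: centre of its underside.
Mind the look-alikes: they are no part of the job. Leave any red or yellow look-alike of the stain_bottle alone.

How it is judged:
By the outcome, as a careful person would: the job done as asked, in the order asked, and still so for the second after the job is handed in, with the robot touching nothing.
It also fails if it takes over 115 s, if anything falls off the work surface, if the arm or the gripper's body presses on something with over 40 N, if the wrist force passes 120 N, or if a joint passes its speed limit or range.

## Robot

A 7-joint arm with a two-finger parallel gripper is mounted at the origin on a cart in front of the work surface, level with it; the furniture and walls round the work are solid. World frame = base frame: x ahead of the robot, y to its left, z up, the work surface at z = 0. Lengths are in m, angles in rad, forces in N, time in s.
With the tool pointing down it reaches from about 0.425 to 0.825 m from the base axis. Payload 3.6 kg.
Tool frame: the origin (TCP) lies between the finger pads; the fingertips stand 17 mm ahead of it and the grasp point (between the pads) lies 2 mm behind it; z points along the fingers, y is the line along which they close (so a half turn about z gives the same grasp; the last joint's range is limited). The gripper opens to 85 mm and grips with 20 to 120 N. Pads are 22 mm wide; open, the fingers measure 114 mm over their backs; the gripper's body (76 mm by 85 mm) begins 54 mm behind the grasp point. The pads swing forward as they close: fully open they stand 13 mm farther back than shut.
Start: joints at [-0.026, 0.615, -0.013, 1.423, 0.008, 1.103, -0.04], TCP at [0.65, 0, 0.248] pointing down, gripper open.
Joint ranges: [-3.12, 3.12], [-0.3, 2.06], [-1.34, 1.32], [0.26, 2.42], [-1.36, 4.5], [0.01, 1.98], [-2.84, 2.84]. Speed limits (rad/s): [2.79, 2.79, 3.14, 3.14, 3.14, 3.14, 3.14].

## Interface

Orientations are given as a unit quaternion [x, y, z, w].
In Python, from plant import robot, optics, cut_out gives the robot as it stands.
- The arm moves only by the shell command python3 -m handwheel 'ROWS' [FORCE]. ROWS is a JSON object of lists of equal length, an entry for each row: "travel": the shift along the tool's x, y, z in m, a list of three; "rot": the turn, a rotation vector about the tool's x, y, z in units of 5 degrees (1.0 is 5 degrees), a list of three; "fingers": the closure, from 0 (fully open) to 1 (shut). A call has 1 to 12 rows; each row shifts and turns the commanded pose from where the row before left it, along the tool's axes as they then stand; what a row does not reach is not made up. A row lasts 1/10 s, in which the tool goes at most 50 mm and 8.59 degrees, less where a joint would pass 70% of its speed; a pose out of reach is approached as far as the arm can. A call with a gripper value outside its range is refused whole. The fingers move at their own pace and stop on an object; FORCE is the grip in N (left out, the last holds). Time passes only in rows, so rows that do not move let the fingers close. It gives the time, the measured TCP pose, the force, the opening and the grip force at its end, in the units of the state.
- robot.get_state(): the state, without advancing time (a new reading comes with each control period).
- optics.snapshot(name): name is "scene" or "side" or "wrist"; returns a dict with "img" (384x512x3 uint8, red, green, blue), "fx", "fy", "cx", "cy" (pixels), "D" ([k1, k2, p1, p2, k3] as OpenCV has them; the pictures are not rectified), "R" (3x3) and "t" (3): a world point X has camera coordinates R X + t; the wrist camera has in their place "T_tool_cam" (4x4, takes a point from camera to tool coordinates, whose origin is the TCP and whose axes are the flange's). Camera axes: x right, y down, z forward; pixel columns grow to the right and rows downward; lengths in m; the calibration is good to about 2 mm. A picture is of the moment at which its call begins: read the wrist's pose just before it. There is no depth.
- robot.hand_in(): hands the job in; it is judged then, once.
Trained networks look in a picture, given as the dict that the camera call returned (one of the last four; its "shot" number tells which), for a name from the list of things; names that differ only in an ending like _2 or _b are one class to them, and where a whole thing is asked for, a point or a joint stands for the part that bears it (a point fixed in the world has none). Each returns a list of dicts, best first, with "confidence" (0 to 1); they miss things now and then, are a little off and sometimes report something else, mostly with a low value. They report only what shows in the picture. A call takes as long as a camera call. They do not tell look-alikes from the thing itself.
- cut_out(picture, label): "pixels" (384x512 bool, what is visible of it) and "bbox" ([centre column, centre row, width, height] in pixels, round what is visible of it).
The state is a dict: "time": time; "joint_pos": joint angles; "qvel": joint speeds; "joint_torque": joint torques, N m; "tcp_pos": TCP position; "tcp_rot": TCP orientation; "wrist_force": force on the tool from outside, world axes, zero at the start; "torque": the same for the moment, N m; "grip_width": finger opening in m; "grip_force": force on a finger pad.
Only numpy, scipy, OpenCV 4.12 (cv2) and the standard library are available. Lean on these libraries where they do the work, as an engineer would, in place of code of your own. Each camera call takes 0.05 s, during which the arm holds its last target. There are 200 camera calls.

## Working session

There is one attempt and no reset: what is moved stays moved. The work goes in short steps, Python scripts to look and compute and a shell command to move; the robot and the scene stay as the last step left them, time stands still between calls to the robot, and variables do not carry over. Pictures are saved under pics/ and viewed, at most 14 in all, crops included, and the job is handed in when it is done.

```bash
ls; mkdir -p pics; python3 - <<'E'
from plant import robot, optics, cut_out
import cv2
s=robot.get_state(); print(s['time'],s['tcp_pos'],s['tcp_rot'],s['grip_width'])
for n in("scene","side"):
    p=optics.snapshot(n); print(n,p['fx'],p['R'],p['t'])
    cv2.imwrite(f'pics/{n}0.png',cv2.cvtColor(p['img'],cv2.COLOR_RGB2BGR))
    for l in "carrier_blue carrier_orange stain_bottle dropper_bottle tube_blue tube_orange agar_dish timer tape_roll microcentrifuge".split():
        print(l,[(round(d['confidence'],2),[round(float(v)) for v in d['bbox']]) for d in cut_out(p,l)])
E
```

```text
pics
0.0 [6.49269261e-01 2.19334449e-05 2.47138813e-01] [ 0.70708125  0.70713113 -0.00093158 -0.00089434] 0.0851628229197433
scene 479.1871270598541 [[-0.58848958 -0.8084585   0.00865224]
 [-0.56405678  0.40287178 -0.72078726]
 [ 0.57924085 -0.42905615 -0.69310235]] [0.44907472 0.29145169 0.97687758]
carrier_blue [(0.98, [246, 269, 76, 66])]
carrier_orange [(0.71, [309, 215, 62, 54])]
stain_bottle [(0.77, [129, 224, 18, 34]), (0.65, [197, 192, 14, 24]), (0.57, [272, 154, 15, 27]), (0.18, [160, 269, 23, 47]), (0.17, [260, 178, 14, 34])]
dropper_bottle [(0.75, [260, 179, 12, 34])]
tube_blue [(0.79, [203, 233, 15, 41])]
tube_orange [(0.97, [161, 268, 20, 46])]
agar_dish [(0.53, [169, 232, 20, 18])]
timer [(0.97, [233, 210, 39, 23])]
tape_roll [(0.72, [223, 177, 25, 19])]
microcentrifuge []
side 452.77491200478323 [[-0.98640465  0.16404052 -0.0098268 ]
 [ 0.1177042   0.66351581 -0.73884537]
 [-0.11468034 -0.72995717 -0.67380335]] [ 0.51201709 -0.12835934  1.42325608]
carrier_blue [(0.94, [318, 233, 51, 60])]
carrier_orange [(0.88, [283, 176, 49, 45])]
stain_bottle [(0.78, [224, 295, 19, 28]), (0.73, [205, 169, 11, 23]), (0.7, [233, 161, 13, 26]), (0.56, [217, 232, 19, 29])]
dropper_bottle [(0.56, [234, 184, 14, 33]), (0.34, [218, 232, 19, 29])]
tube_blue [(0.72, [280, 235, 12, 45])]
tube_orange [(0.76, [305, 277, 18, 42])]
agar_dish []
timer [(0.72, [250, 218, 24, 29])]
tape_roll [(0.85, [203, 211, 28, 22])]
microcentrifuge []
```

```bash
python3 - <<'E'
import cv2
a=cv2.imread('pics/scene0.png')[120:320,80:380]
cv2.imwrite('pics/a.png',cv2.resize(a,(800,533),interpolation=3))
a=cv2.imread('pics/side0.png')[130:330,150:410]
cv2.imwrite('pics/b.png',cv2.resize(a,(780,600),interpolation=3))
E
```

```text
(no output)
```

View pics/a.png

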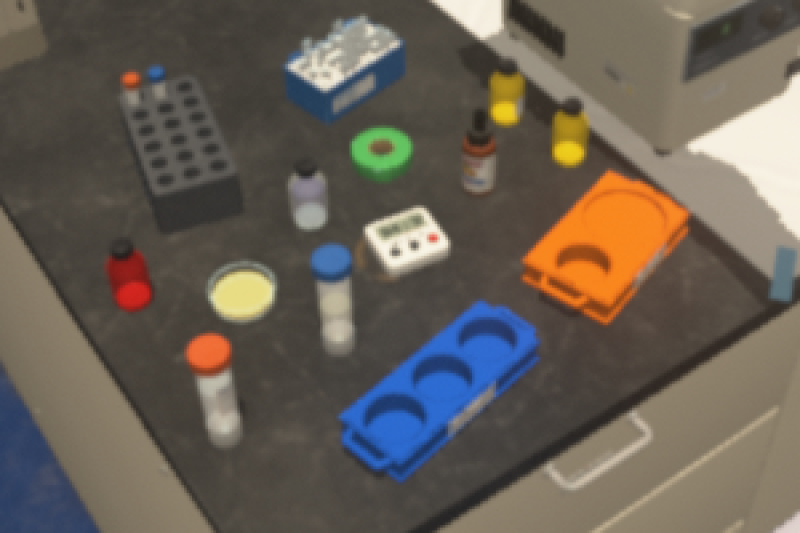

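View pics/b.png

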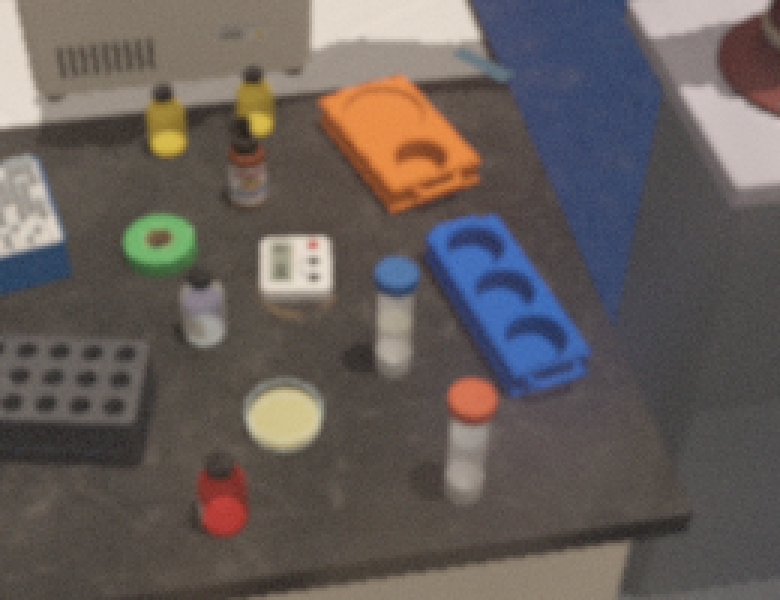

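```bash
cat > h.py <<'E'
from plant import robot, optics, cut_out
import numpy as np, cv2
from scipy.optimize import minimize
from scipy.spatial.transform import Rotation as Rn
def cam(p,tp=None):
    K=np.array([[p['fx'],0,p['cx']],[0,p['fy'],p['cy']],[0,0,1.]])
    if 'R' in p: return K,np.array(p['D'],float),np.array(p['R']),np.array(p['t'])
    pos,rot=tp; T=np.eye(4); T[:3,:3]=Rn.from_quat(rot).as_matrix(); T[:3,3]=pos
    M=np.linalg.inv(T@np.array(p['T_tool_cam'])); return K,np.array(p['D'],float),M[:3,:3],M[:3,3]
def proj(c,X):
    K,D,R,t=c; return cv2.projectPoints(np.array(X,float),cv2.Rodrigues(R)[0],t,K,D)[0][:,0]
def cyl(*rings):
    a=np.linspace(0,2*np.pi,24,endpoint=False)
    return np.concatenate([np.c_[r*np.cos(a),r*np.sin(a),0*a+z] for r,z in rings])
def box(x,y,z0,z1): return np.array([[sx*x,sy*y,z] for sx in(-1,1) for sy in(-1,1) for z in(z0,z1)])
M={'stain_bottle':[cyl((.018,0),(.018,.045)),cyl((.018,.045),(.011,.055),(.011,.074))],
 'dropper_bottle':[cyl((.0165,0),(.0165,.055)),cyl((.0165,.055),(.009,.07),(.007,.102))],
 'tube_blue':[cyl((.014,0),(.014,.1)),cyl((.017,.098),(.017,.112))],
 'agar_dish':[cyl((.0305,0),(.0305,.015))],'timer':[box(.031,.033,0,.018)],'tape_roll':[cyl((.032,0),(.032,.019))],
 'carrier_blue':[box(.033,.0855,0,.032),box(.02,.1,.01,.018)],'carrier_orange':[box(.045,.0735,0,.032),box(.02,.0885,.01,.018)]}
M['tube_orange']=M['tube_blue']
S=4
def sil(c,parts,x):
    im=np.zeros((384*S,512*S),np.uint8); yaw=x[2] if len(x)>2 else 0
    for P in parts:
        Q=P@Rn.from_euler('z',yaw).as_matrix().T+[x[0],x[1],x[3] if len(x)>3 else 0]
        h=cv2.convexHull(((proj(c,Q)+.5)*S).astype(np.int32)); cv2.fillConvexPoly(im,h,1)
    return cv2.resize(im.astype(np.float32),(512,384),interpolation=cv2.INTER_AREA)
def fit(obs,name,x0,yaw=False):
    """obs: list of (cam,mask); returns x,y[,yaw],mean IoU loss"""
    def f(x):
        r=0
        for c,m in obs:
            s=sil(c,M[name],x); r+=1-np.minimum(s,m).sum()/np.maximum(s,m).sum()
        return r/len(obs)
    b=None
    for y in (np.deg2rad(np.arange(-90,90,20)) if yaw else [0]):
        s=np.array(list(x0)+([y] if yaw else [])); n=len(s)
        sx=np.vstack([s]+[s+d for d in np.diag([.02,.02,.3][:n])])
        r=minimize(f,s,method='Nelder-Mead',options=dict(initial_simplex=sx,xatol=3e-4,fatol=1e-4))
        if b is None or r.fun<b.fun: b=r
    return b.x,b.fun
def ray(c,px,z):
    K,D,R,t=c; u=cv2.undistortPoints(np.array([[px]],float),K,D)[0,0]
    d=R.T@np.array([u[0],u[1],1]); o=-R.T@t; return (o+d*(z-o[2])/d[2])[:2]
E
cat > a.py <<'E'
from h import *
pick={'scene':{'stain_bottle':(197,192)},'side':{'stain_bottle':(217,232)}}
O={}
for n in('scene','side'):
    p=optics.snapshot(n); c=cam(p)
    for l in M:
        ds=cut_out(p,l)
        if l in pick[n]: ds=[d for d in ds if np.hypot(*(np.array(d['bbox'][:2])-pick[n][l]))<8]
        if ds: O.setdefault(l,[]).append((c,ds[0]['pixels'].astype(np.float32),ds[0]['bbox']))
for l,o in O.items():
    x0=ray(o[0][0],o[0][2][:2],.02)
    x,f=fit([a[:2] for a in o],l,x0,l[:3] in('car','tim'))
    each=[np.round(fit([a[:2]],l,x[:2])[0]*1000) for a in o] if l[:3] not in('car','tim') else ''
    print(l,len(o),np.round(x*1000)[:2],np.rad2deg(x[2]) if len(x)>2 else '',round(f,2),*each)
E
python3 a.py
```

```text
dropper_bottle 2 [608.  96.]  0.13 [610.  95.] [608.  95.]
tube_blue 2 [514. 319.]  0.1 [513. 319.] [514. 319.]
agar_dish 2 [613. 362.]  0.29 [613. 362.] [610. 359.]
timer 2 [579. 202.] -9.309125970192548 0.17
tape_roll 2 [695. 152.]  0.1 [695. 153.] [696. 152.]
carrier_blue 2 [411. 277.] 11.800013981603016 0.05
carrier_orange 2 [458.  51.] 17.562497026729037 0.05
tube_orange 1 [483. 450.]  0.08 [483. 450.]
stain_bottle 1 [664. 253.]  0.08 [664. 253.]
```

```bash
cat >> h.py <<'E'
def go(x,y,z,yaw):
    """print turn (5deg units about tool z) and then travel in tool axes"""
    s=robot.get_state(); R=Rn.from_quat(s['tcp_rot'])
    yx=R.as_matrix()[:,1]; cur=np.degrees(np.arctan2(yx[1],yx[0])); 
    dy=(yaw-cur+90)%180-90
    want=Rn.from_euler('z',cur+dy,degrees=True)*Rn.from_quat([.70710678,.70710678,0,0])
    print('rot',np.round((R.inv()*want).as_rotvec(degrees=True)/5,2),'travel after',np.round(want.inv().apply(np.array([x,y,z])-s['tcp_pos'])*1000,1),'yaw',round(cur,1),'tcp',np.round(s['tcp_pos']*1000,1),'t',round(s['time'],2))
def wristlook(l,name=None,crop=True):
    s=robot.get_state(); p=optics.snapshot('wrist'); c=cam(p,(s['tcp_pos'],s['tcp_rot']))
    if name: cv2.imwrite(f'pics/{name}.png',cv2.cvtColor(p['img'],cv2.COLOR_RGB2BGR))
    for n in l:
        for d in cut_out(p,n)[:3]:
            x0=ray(c,d['bbox'][:2],.02)
            x,f=fit([(c,d['pixels'].astype(np.float32))],n,x0,n[:3] in('car','tim'))
            print(n,round(d['confidence'],2),np.round(d['bbox']),np.round(x[:2]*1000,1),np.degrees(x[2:]),round(f,2))
E
python3 -m handwheel '{"travel":[[0.032,0.002,0],[0.032,0.002,0],[0.032,0.002,0],[0.032,0.002,0],[0.032,0.002,0],[0.032,0.002,0],[0.032,0.002,0],[0.029,0.001,0],[0,0,0.015],[0,0,0.015],[0,0,0],[0,0,0]],"rot":[[0,0,0],[0,0,0],[0,0,0],[0,0,0],[0,0,0],[0,0,0],[0,0,0],[0,0,0],[0,0,-1.2],[0,0,-1.16],[0,0,0],[0,0,0]],"fingers":[0,0,0,0,0,0,0,0,0,0,0,0]}' 40
python3 - <<'E'
from h import *
wristlook(['stain_bottle','tape_roll','timer','agar_dish','dropper_bottle'],'w1')
go(.664,.253,.048,11.8)
E
```

```text
time: 3.3
tcp_pos: [0.6651, 0.2527, 0.2183]
tcp_rot: [0.632, 0.775, -0.0, -0.0]
wrist_force: [0.2, -0.4, 1.5]
grip_width: 0.0853
grip_force: 0.0
stain_bottle 0.65 [254. 164.  40.  44.] [665.9 257.5] [] 0.05
stain_bottle 0.65 [224. 343.  32.  26.] [677.8   6.1] [] 0.55
stain_bottle 0.62 [156. 346.  27.  36.] [588.9  -8.6] [] 0.66
tape_roll 0.61 [262. 248.  51.  50.] [695.4 154.2] [] 0.15
timer 0.7 [168. 191.  68.  69.] [581.1 202.1] [-8.48898164] 0.09
agar_dish 0.97 [222.  41.  64.  73.] [613.2 363. ] [] 0.05
dropper_bottle 0.73 [ 49. 273.  98. 101.] [467.5 118. ] [] 0.68
dropper_bottle 0.6 [173. 301.  42.  74.] [609.5  99.9] [] 0.14
rot [ 0.02 -0.   -0.01] travel after [  0.2  -1.3 171.2] yaw 11.8 tcp [665.3 253.  219.2] t 3.6
```

View pics/w1.png

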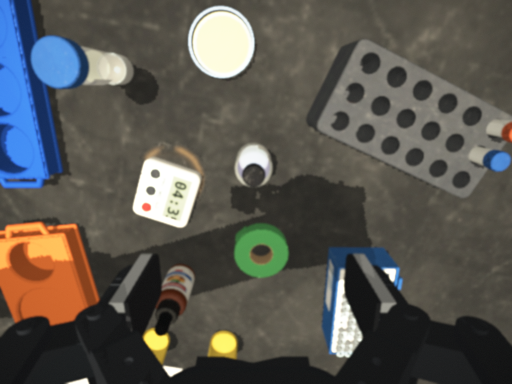

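```bash
python3 - <<'E'
from h import *
a=cv2.imread('pics/w1.png')[125:205,205:305]
b=cv2.imread('pics/scene0.png')[165:245,110:210]
cv2.imwrite('pics/c.png',cv2.resize(np.hstack([a,b]),(800,320),interpolation=3))
go(.665,.256,.049,11.8)
E
```

```text
rot [ 0.02 -0.   -0.01] travel after [  2.9   0.3 170.2] yaw 11.8 tcp [665.3 253.  219.2] t 3.6
```

View pics/c.png

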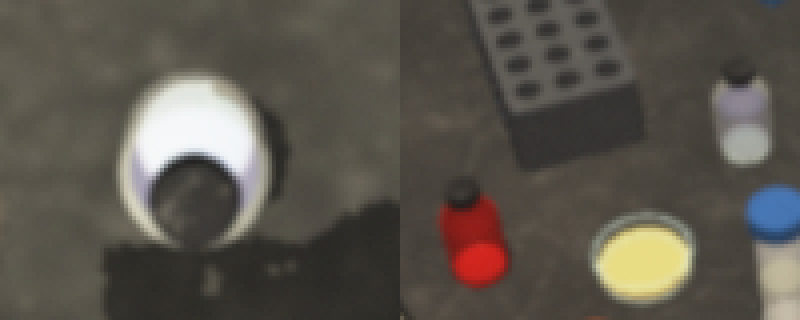

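Candidates for the stain: purple at scene (197,192), red at (129,224), yellow at (272,154) and (294,168). The crop shows that only (197,192), wrist (254,164), is pale purple with a black cap, so I take that one.

```bash
python3 -m handwheel '{"travel":[[0.003,0,0.02],[0,0,0.035],[0,0,0.035],[0,0,0.035],[0,0,0.03],[0,0,0.019],[0,0,0],[0,0,0],[0,0,0],[0,0,0],[0,0,0],[0,0,0]],"rot":[[0,0,0],[0,0,0],[0,0,0],[0,0,0],[0,0,0],[0,0,0],[0,0,0],[0,0,0],[0,0,0],[0,0,0],[0,0,0],[0,0,0]],"fingers":[0,0,0,0,0,0,0,0.8,0.8,0.8,0.8,0.8]}' 40
python3 -m handwheel '{"travel":[[0,0,0],[0,0,-0.02],[0,0,-0.03],[0,0,-0.03],[0,0,-0.03],[0,0,-0.01],[0,0,0]],"rot":[[0,0,0],[0,0,0],[0,0,0],[0,0,0],[0,0,0],[0,0,0],[0,0,0]],"fingers":[0.8,0.8,0.8,0.8,0.8,0.8,0.8]}'
python3 - <<'E'
from h import *
for n,w in(('A',57),('B',0),('C',-57)):
    a=np.radians(11.8); print(n,411-w*np.sin(a),277+w*np.cos(a))
wristlook(['carrier_blue'])
a=np.radians(11.8); go(.411+.057*np.sin(a),.277-.057*np.cos(a),.165,11.8)
E
```

```text
time: 4.8
tcp_pos: [0.6656, 0.2565, 0.0463]
tcp_rot: [0.631, 0.776, 0.002, 0.001]
wrist_force: [-0.0, 0.4, 5.3]
grip_width: 0.0342
grip_force: 40.7
time: 5.5
tcp_pos: [0.6649, 0.2561, 0.1655]
tcp_rot: [0.631, 0.776, 0.001, 0.001]
wrist_force: [0.5, 0.2, -2.4]
grip_width: 0.0346
grip_force: 40.5
A 399.34372504501795 332.79544115941604
B 411.0 277.0
C 422.65627495498205 221.20455884058396
carrier_blue 0.94 [ 17. 153.  34. 113.] [409.6 278.3] [13.2000036] 0.12
rot [-0.04  0.01  0.  ] travel after [  15.6 -242.4   -2.8] yaw 11.8 tcp [663.1 255.5 162.2] t 5.6
```

```bash
python3 -m handwheel '{"travel":[[0.002,-0.03,0],[0.002,-0.03,0],[0.002,-0.03,0],[0.002,-0.03,0],[0.002,-0.03,0],[0.002,-0.03,0],[0.002,-0.03,0],[0.002,-0.03,0],[0,-0.002,0],[0,0,0],[0,0,0]],"rot":[[0,0,0],[0,0,0],[0,0,0],[0,0,0],[0,0,0],[0,0,0],[0,0,0],[0,0,0],[0,0,0],[0,0,0],[0,0,0]],"fingers":[0.8,0.8,0.8,0.8,0.8,0.8,0.8,0.8,0.8,0.8,0.8]}'
python3 - <<'E'
from h import *
p=optics.snapshot('side');cv2.imwrite('pics/s2.png',cv2.cvtColor(p['img'],cv2.COLOR_RGB2BGR))
wristlook(['carrier_blue','tube_blue','carrier_orange'],'w2')
a=np.radians(11.8); go(.411+.057*np.sin(a),.277-.057*np.cos(a),.055,11.8)
E
```

```text
time: 6.7
tcp_pos: [0.425, 0.2221, 0.1637]
tcp_rot: [0.631, 0.776, -0.0, 0.0]
wrist_force: [0.2, 0.2, -2.2]
grip_width: 0.0343
grip_force: 40.7
carrier_blue 0.81 [252. 108.  97. 216.] [409.2 293.8] [11.84192467] 0.07
tube_blue 0.68 [422.  92. 124.  62.] [513.1 319. ] [] 0.05
carrier_orange 0.95 [248. 324.  92.  69.] [472.2   1.8] [13.67764112] 0.52
rot [ 0.   -0.   -0.01] travel after [ -0.4  -2.3 109.1] yaw 11.8 tcp [424.8 222.1 164.1] t 6.95
```

View pics/w2.png

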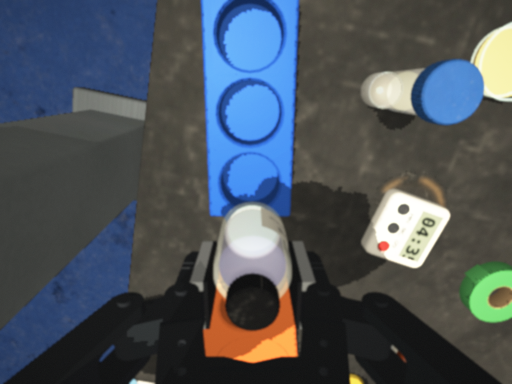

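```bash
python3 - <<'E'
from h import *
s=robot.get_state(); p=optics.snapshot('wrist'); c=cam(p,(s['tcp_pos'],s['tcp_rot']))
for px in((251,36),(251,109),(250,178)): print(ray(c,px,.032)*1000)
a=np.radians(11.8)
for w in(57,0,-57): print(proj(c,[[.411-w/1e3*np.sin(a),.277+w/1e3*np.cos(a),.032]]))
print(proj(c,[[.4248,.2221,.119]]))
E
```

```text
[401.2409336  334.36739573]
[411.72522233 283.77279194]
[422.21825006 229.03191564]
[[248.01321024  37.73390634]]
[[248.3396208  117.51354249]]
[[248.6279863  186.88901661]]
[[250.80492925 231.26244899]]
```

```bash
python3 - <<'E'
from h import *
s=robot.get_state(); p=optics.snapshot('wrist'); c=cam(p,(s['tcp_pos'],s['tcp_rot']))
im=cv2.resize(cv2.cvtColor(p['img'],cv2.COLOR_RGB2BGR)[0:260,150:350],None,fx=2.3,fy=2.3,interpolation=3)
a=np.radians(11.8); R=Rn.from_euler('z',a).as_matrix()
for w in(.057,0,-.057):
  for z,col in((.032,(255,255,255)),(.006,(0,255,0))):
    q=cyl((.025,z))+[0,w,0]; q=q@R.T+[.411,.277,0]
    cv2.polylines(im,[((proj(c,q)-[150,0]+.5)*2.3).astype(int)],True,col,1)
cv2.imwrite('pics/d.png',im)
E
```

```text
(no output)
```

View pics/d.png

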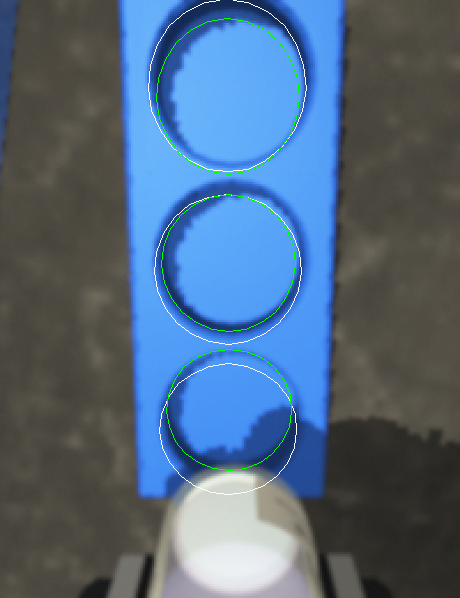

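```bash
python3 -m handwheel '{"travel":[[0.002,-0.001,0.02],[0,0,0.03],[0,0,0.025],[0,0,0.012],[0,0,0.008],[0,0,0.0]],"rot":[[0,0,0],[0,0,0],[0,0,0],[0,0,0],[0,0,0],[0,0,0]],"fingers":[0.8,0.8,0.8,0.8,0.8,0.8]}'
python3 - <<'E'
from h import *
import cv2
s=robot.get_state()
a=np.radians(11.8); R=Rn.from_euler('z',a).as_matrix(); out=[]
for n,(u,v) in(('scene',(190,200)),('side',(270,180))):
    p=optics.snapshot(n); c=cam(p); k=3.2
    im=cv2.resize(cv2.cvtColor(p['img'],cv2.COLOR_RGB2BGR)[v:v+120,u:u+120],None,fx=k,fy=k,interpolation=3)
    for w in(.057,0,-.057):
        q=(cyl((.025,.032))+[0,w,0])@R.T+[.411,.277,0]
        cv2.polylines(im,[((proj(c,q)-[u,v]+.5)*k).astype(int)],True,(255,255,255),1)
    out.append(im)
cv2.imwrite('pics/e.png',np.hstack(out))
go(.424,.2235,.054,11.8)
E
```

```text
time: 7.65
tcp_pos: [0.4226, 0.2237, 0.0686]
tcp_rot: [0.631, 0.776, -0.001, -0.0]
wrist_force: [-0.6, -0.6, -2.3]
grip_width: 0.0347
grip_force: 40.6
rot [ 0.01 -0.   -0.  ] travel after [-0.8  0.6 15.8] yaw 11.8 tcp [423.3 224.2  69.8] t 7.75
```

View pics/e.png

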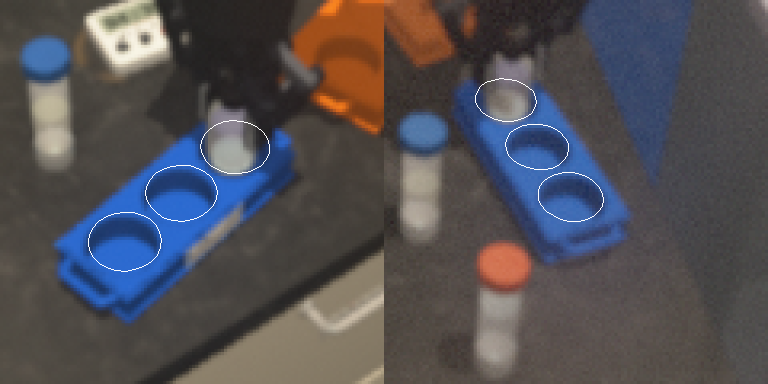

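```bash
python3 -m handwheel '{"travel":[[0,0,0.008],[0,0,0.007],[0,0,0],[0,0,0],[0,0,0],[0,0,0],[0,0,0],[0,0,0],[0,0,-0.025],[0,0,-0.035],[0,0,-0.04],[0,0,-0.03]],"rot":[[0,0,0],[0,0,0],[0,0,0],[0,0,0],[0,0,0],[0,0,0],[0,0,0],[0,0,0],[0,0,0],[0,0,0],[0,0,0],[0,0,0]],"fingers":[0.8,0.8,0.8,0.5,0.2,0.0,0,0,0,0,0,0]}'
python3 - <<'E'
from h import *
go(.609,.097,.19,11.8)
E
```

```text
time: 8.95
tcp_pos: [0.4231, 0.2241, 0.1865]
tcp_rot: [0.631, 0.776, 0.001, 0.0]
wrist_force: [-0.0, 0.5, -0.3]
grip_width: 0.0856
grip_force: 0.0
rot [ 0.02 -0.01  0.  ] travel after [-162.4  156.    -3.5] yaw 11.8 tcp [423.1 224.1 186.5] t 8.95
```

```bash
python3 -m handwheel '{"travel":[[-0.027,0.026,0],[-0.027,0.026,0],[-0.027,0.026,0],[-0.027,0.026,0],[-0.027,0.026,0],[-0.027,0.026,0],[0,0,0],[0,0,0]],"rot":[[0,0,0],[0,0,0],[0,0,0],[0,0,0],[0,0,0],[0,0,0],[0,0,0],[0,0,0]],"fingers":[0,0,0,0,0,0,0,0]}'
python3 - <<'E'
from h import *
wristlook(['dropper_bottle','timer'])
for n in('scene','side'):
    p=optics.snapshot(n);c=cam(p)
    for l in ('stain_bottle','dropper_bottle','carrier_orange'):
        for d in cut_out(p,l):
            x,f=fit([(c,d['pixels'].astype(np.float32))],l,ray(c,d['bbox'][:2],.02),l[:3]=='car'); print(n,l,np.round(d['bbox']),np.round(x*1000),round(f,2))
go(.609,.097,.053,11.8)
E
```

```text
time: 9.75
tcp_pos: [0.6086, 0.0963, 0.1837]
tcp_rot: [0.631, 0.775, -0.0, -0.0]
wrist_force: [-1.1, -0.3, 0.9]
grip_width: 0.0853
grip_force: 0.0
dropper_bottle 0.61 [251. 184.  40.  59.] [608.4  96.8] [] 0.1
timer 0.96 [247.  48.  89.  97.] [580.2 202. ] [-8.77679523] 0.06
scene stain_bottle [294. 167.  17.  27.] [588.  -6.] 0.1
scene stain_bottle [265. 243.  14.  25.] [432. 216.] 0.24
scene stain_bottle [128. 225.  17.  33.] [670. 446.] 0.1
scene stain_bottle [272. 155.  14.  21.] [682.   4.] 0.33
scene dropper_bottle [259. 178.  10.  32.] [609.  94.] 0.2
scene dropper_bottle [248. 270.  77.  63.] [382. 332.] 0.79
scene carrier_orange [308. 214.  62.  54.] [458.  53. 303.] 0.04
side stain_bottle [233. 162.   9.  24.] [588. -11.] 0.28
side stain_bottle [223. 295.  22.  32.] [669. 445.] 0.11
side stain_bottle [205. 169.  15.  21.] [677.   1.] 0.12
side stain_bottle [309. 208.  20.  26.] [416. 207.] 0.23
side dropper_bottle [232. 185.  12.  33.] [608.  93.] 0.16
side carrier_orange [282. 178.  52.  43.] [457.  50. 290.] 0.04
side carrier_orange [310. 208.  16.  24.] [ 401.  143. -267.] 0.83
rot [ 0. -0.  0.] travel after [ -0.5   0.4 131.4] yaw 11.8 tcp [608.5  97.4 184.4] t 10.3
```

```bash
python3 -m handwheel '{"travel":[[0,0,0.02],[0,0,0.035],[0,0,0.035],[0,0,0.025],[0,0,0.015],[0,0,0],[0,0,0],[0,0,0],[0,0,0],[0,0,0],[0,0,0],[0,0,0]],"rot":[[0,0,0],[0,0,0],[0,0,0],[0,0,0],[0,0,0],[0,0,0],[0,0,0],[0,0,0],[0,0,0],[0,0,0],[0,0,0],[0,0,0]],"fingers":[0,0,0,0,0,0,0.8,0.8,0.8,0.8,0.8,0.8]}' 40
python3 -m handwheel '{"travel":[[0,0,-0.02],[0,0,-0.035],[0,0,-0.035],[0,0,-0.035],[0,0,-0.015],[0,0,0]],"rot":[[0,0,0],[0,0,0],[0,0,0],[0,0,0],[0,0,0],[0,0,0]],"fingers":[0.8,0.8,0.8,0.8,0.8,0.8]}'
python3 - <<'E'
from h import *
go(.4115,.278,.195,11.8)
E
```

```text
time: 11.5
tcp_pos: [0.6092, 0.0973, 0.0557]
tcp_rot: [0.631, 0.776, 0.001, 0.001]
wrist_force: [-2.2, -0.4, 6.2]
grip_width: 0.0308
grip_force: 39.4
time: 12.1
tcp_pos: [0.6102, 0.0975, 0.1972]
tcp_rot: [0.631, 0.776, 0.002, 0.002]
wrist_force: [0.1, 0.3, -1.0]
grip_width: 0.0311
grip_force: 39.9
rot [ 0.07  0.   -0.  ] travel after [ 217.3 -157.6    2.2] yaw 11.8 tcp [610.2  97.5 197.2] t 12.1
```

```bash
python3 -m handwheel '{"travel":[[0.027,-0.02,0],[0.027,-0.02,0],[0.027,-0.02,0],[0.027,-0.02,0],[0.027,-0.02,0],[0.027,-0.02,0],[0.027,-0.02,0],[0.028,-0.018,0],[0,0,0],[0,0,0]],"rot":[[0,0,0],[0,0,0],[0,0,0],[0,0,0],[0,0,0],[0,0,0],[0,0,0],[0,0,0],[0,0,0],[0,0,0]],"fingers":[0.8,0.8,0.8,0.8,0.8,0.8,0.8,0.8,0.8,0.8]}'
python3 - <<'E'
from h import *
o=[]
for n in('scene','side'):
    p=optics.snapshot(n);d=cut_out(p,'carrier_blue');o.append((cam(p),d[0]['pixels'].astype(np.float32)))
    print([(round(e['confidence'],2),np.round(e['bbox'])) for e in d])
x,f=fit(o,'carrier_blue',(.411,.277),True); print(x,f)
go(.4115,.278,.0635,11.8)
E
```

```text
time: 13.1
tcp_pos: [0.4084, 0.2774, 0.1932]
tcp_rot: [0.63, 0.777, -0.001, -0.0]
wrist_force: [0.2, 0.3, -0.6]
grip_width: 0.0307
grip_force: 39.9
[(0.78, array([246., 270.,  74.,  64.])), (0.15, array([310., 213.,  57.,  54.]))]
[(0.79, array([319., 234.,  54.,  62.]))]
[0.41115311 0.27726023 0.2056166 ] 0.15442335605621338
rot [-0.01  0.01 -0.03] travel after [  1.7   1.5 130.3] yaw 11.7 tcp [410.4 276.  193.8] t 13.3
```

Carrier unmoved; lower the dropper into the middle well.

```bash
python3 -m handwheel '{"travel":[[0.0015,0.001,0.02],[0,0,0.03],[0,0,0.03],[0,0,0.02],[0,0,0.012],[0,0,0.01],[0,0,0.007],[0,0,0]],"rot":[[0,0,0],[0,0,0],[0,0,0],[0,0,0],[0,0,0],[0,0,0],[0,0,0],[0,0,0]],"fingers":[0.8,0.8,0.8,0.8,0.8,0.8,0.8,0.8]}'
python3 -m handwheel '{"travel":[[0,0,0],[0,0,0],[0,0,0],[0,0,0],[0,0,0],[0,0,-0.02],[0,0,-0.035],[0,0,-0.04],[0,0,-0.04],[0,0,0]],"rot":[[0,0,0],[0,0,0],[0,0,0],[0,0,0],[0,0,0],[0,0,0],[0,0,0],[0,0,0],[0,0,0],[0,0,0]],"fingers":[0.5,0.2,0.0,0,0,0,0,0,0,0]}'
python3 - <<'E'
from h import *
go(.5135,.319,.2,11.8)
E
```

```text
time: 14.1
tcp_pos: [0.4103, 0.2788, 0.065]
tcp_rot: [0.631, 0.776, -0.0, -0.0]
wrist_force: [0.6, -1.2, 0.1]
grip_width: 0.0309
grip_force: 39.9
time: 15.1
tcp_pos: [0.413, 0.2811, 0.2055]
tcp_rot: [0.631, 0.776, 0.006, 0.002]
wrist_force: [0.3, 1.3, 0.5]
grip_width: 0.0856
grip_force: 0.0
rot [ 0.13 -0.06 -0.  ] travel after [ 16.6 106.1   5.5] yaw 11.8 tcp [413.  281.1 205.5] t 15.1
```

```bash
python3 -m handwheel '{"travel":[[0.004,0.026,0],[0.004,0.026,0],[0.004,0.027,0],[0.005,0.027,0.005],[0,0,0],[0,0,0]],"rot":[[0.13,-0.06,0],[0,0,0],[0,0,0],[0,0,0],[0,0,0],[0,0,0]],"fingers":[0,0,0,0,0,0]}'
python3 - <<'E'
from h import *
wristlook(['tube_blue','carrier_blue'],'w3')
go(.5135,.319,.072,11.8)
p=optics.snapshot('side')
a=cv2.cvtColor(p['img'],cv2.COLOR_RGB2BGR)[160:330,220:390]
cv2.imwrite('pics/f.png',np.hstack([cv2.resize(cv2.imread('pics/w3.png'),(480,360)),cv2.resize(a,(320,360))]))
E
```

```text
time: 15.7
tcp_pos: [0.5098, 0.3168, 0.193]
tcp_rot: [0.631, 0.776, -0.007, -0.002]
wrist_force: [-0.7, -1.7, 0.3]
grip_width: 0.0852
grip_force: 0.0
tube_blue 0.63 [263. 192.  50.  72.] [515.4 320.3] [] 0.04
tube_blue 0.61 [296. 277.  66.  61.] [555.6 258.4] [] 0.44
tube_blue 0.4 [147. 178. 100. 195.] [418.6 356.4] [] 0.67
carrier_blue 0.96 [145. 178. 100. 196.] [412.2 281.3] [12.40754491] 0.3
rot [-0.15  0.06  0.01] travel after [  1.1   4.5 122.2] yaw 11.8 tcp [509.3 317.  194.2] t 15.85
```

View pics/f.png

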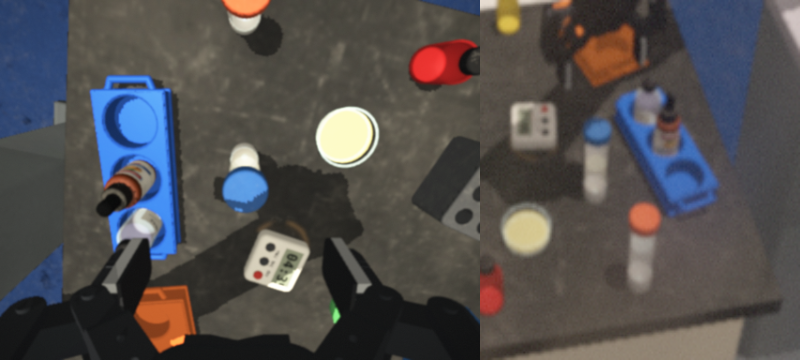

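```bash
python3 -m handwheel '{"travel":[[0.0015,0.005,0.01],[0,0,0.03],[0,0,0.035],[0,0,0.03],[0,0,0.017],[0,0,0],[0,0,0],[0,0,0],[0,0,0],[0,0,0],[0,0,0],[0,0,0]],"rot":[[-0.08,0.03,0],[0,0,0],[0,0,0],[0,0,0],[0,0,0],[0,0,0],[0,0,0],[0,0,0],[0,0,0],[0,0,0],[0,0,0],[0,0,0]],"fingers":[0,0,0,0,0,0,0.8,0.8,0.8,0.8,0.8,0.8]}' 40
python3 -m handwheel '{"travel":[[0,0,-0.02],[0,0,-0.035],[0,0,-0.035],[0,0,-0.035],[0,0,-0.03],[0,0,0],[0,0,0]],"rot":[[0,0,0],[0,0,0],[0,0,0],[0,0,0],[0,0,0],[0,0,0],[0,0,0]],"fingers":[0.8,0.8,0.8,0.8,0.8,0.8,0.8]}'
python3 - <<'E'
from h import *
go(.4,.3345,.225,11.8)
E
```

```text
time: 17.1
tcp_pos: [0.5152, 0.3197, 0.0736]
tcp_rot: [0.631, 0.776, -0.002, -0.0]
wrist_force: [-0.1, 0.3, 6.2]
grip_width: 0.0332
grip_force: 39.6
time: 17.8
tcp_pos: [0.515, 0.3197, 0.2276]
tcp_rot: [0.631, 0.776, -0.002, -0.0]
wrist_force: [0.0, 0.3, -0.8]
grip_width: 0.0334
grip_force: 39.8
rot [-0.04  0.03  0.  ] travel after [  38.  -109.6    2.6] yaw 11.8 tcp [515.  319.7 227.6] t 17.8
```

```bash
python3 -m handwheel '{"travel":[[0.009,-0.027,0],[0.009,-0.027,0],[0.01,-0.028,0],[0.01,-0.028,0],[0,0,0],[0,0,0]],"rot":[[0,0,0],[0,0,0],[0,0,0],[0,0,0],[0,0,0],[0,0,0]],"fingers":[0.8,0.8,0.8,0.8,0.8,0.8]}'
python3 - <<'E'
from h import *
go(.4,.334,.0815,11.8)
E
```

```text
time: 18.4
tcp_pos: [0.3987, 0.3341, 0.2264]
tcp_rot: [0.63, 0.777, -0.004, -0.0]
wrist_force: [0.3, 0.1, -0.9]
grip_width: 0.0332
grip_force: 40.0
rot [-0.08  0.05  0.02] travel after [ -0.4   1.2 144.9] yaw 11.9 tcp [398.7 334.1 226.4] t 18.4
```

```bash
python3 -m handwheel '{"travel":[[0,0.001,0.02],[0,0,0.035],[0,0,0.035],[0,0,0.025],[0,0,0.012],[0,0,0.01],[0,0,0.007],[0,0,0]],"rot":[[0,0,0],[0,0,0],[0,0,0],[0,0,0],[0,0,0],[0,0,0],[0,0,0],[0,0,0]],"fingers":[0.8,0.8,0.8,0.8,0.8,0.8,0.8,0.8]}'
python3 -m handwheel '{"travel":[[0,0,0],[0,0,0],[0,0,0],[0,0,0],[0,0,0],[0,0,-0.02],[0,0,-0.035],[0,0,-0.04],[0,0,-0.035],[0,0,0]],"rot":[[0,0,0],[0,0,0],[0,0,0],[0,0,0],[0,0,0],[0,0,0],[0,0,0],[0,0,0],[0,0,0],[0,0,0]],"fingers":[0.5,0.2,0.0,0,0,0,0,0,0,0]}'
python3 - <<'E'
from h import *
go(.613,.362,.2,17.5)
E
```

```text
time: 19.2
tcp_pos: [0.4004, 0.3341, 0.0834]
tcp_rot: [0.631, 0.776, -0.003, -0.0]
wrist_force: [-0.8, -0.0, -0.9]
grip_width: 0.0334
grip_force: 40.0
time: 20.2
tcp_pos: [0.403, 0.3368, 0.2187]
tcp_rot: [0.631, 0.776, 0.003, 0.001]
wrist_force: [0.7, 0.5, -0.4]
grip_width: 0.0858
grip_force: 0.0
rot [ 0.07 -0.03 -1.14] travel after [-39.2 207.9  18.7] yaw 11.8 tcp [403.  336.8 218.7] t 20.2
```

```bash
python3 -m handwheel '{"travel":[[0,0,0],[-0.006,0.034,0.003],[-0.006,0.034,0.003],[-0.006,0.035,0.003],[-0.007,0.035,0.003],[-0.007,0.035,0.003],[-0.007,0.035,0.003],[0,0,0],[0,0,0]],"rot":[[0,0,-1.14],[0,0,0],[0,0,0],[0,0,0],[0,0,0],[0,0,0],[0,0,0],[0,0,0],[0,0,0]],"fingers":[0,0,0,0,0,0,0,0,0]}'
python3 - <<'E'
from h import *
wristlook(['agar_dish'],'w4')
go(.613,.362,.06,17.5)
p=optics.snapshot('wrist'); K=cam(p,(np.zeros(3),[0,0,0,1]))
for z in(.000,.004,.010,.017): print(z,proj(K,[[x,y,z] for x in(.011,-.011) for y in(-.0425,.0425)]).round().tolist())
im=cv2.imread('pics/w4.png')
for z,col in((.004,(0,255,0)),(.017,(0,0,255))):
    for q in proj(K,[[x,y,z] for x in(.011,-.011) for y in(-.0425,.0425)]): cv2.circle(im,tuple(int(v) for v in q),2,col,-1)
cv2.imwrite('pics/g.png',cv2.resize(im,(768,576)))
E
```

```text
time: 21.1
tcp_pos: [0.6102, 0.3593, 0.1928]
tcp_rot: [0.592, 0.806, -0.004, -0.001]
wrist_force: [0.3, 1.0, 0.6]
grip_width: 0.0857
grip_force: 0.0
agar_dish 0.78 [258. 169.  60.  61.] [613.6 362.2] [] 0.08
rot [-0.08  0.02  0.02] travel after [  0.3   4.2 134.3] yaw 17.6 tcp [609.  360.5 194.3] t 21.2
0.0 [[153.0, 253.0], [347.0, 253.0], [158.0, 295.0], [343.0, 295.0]]
0.004 [[156.0, 248.0], [345.0, 248.0], [161.0, 290.0], [341.0, 290.0]]
0.01 [[160.0, 242.0], [342.0, 242.0], [164.0, 282.0], [337.0, 283.0]]
0.017 [[164.0, 235.0], [338.0, 236.0], [167.0, 274.0], [334.0, 275.0]]
```

View pics/g.png

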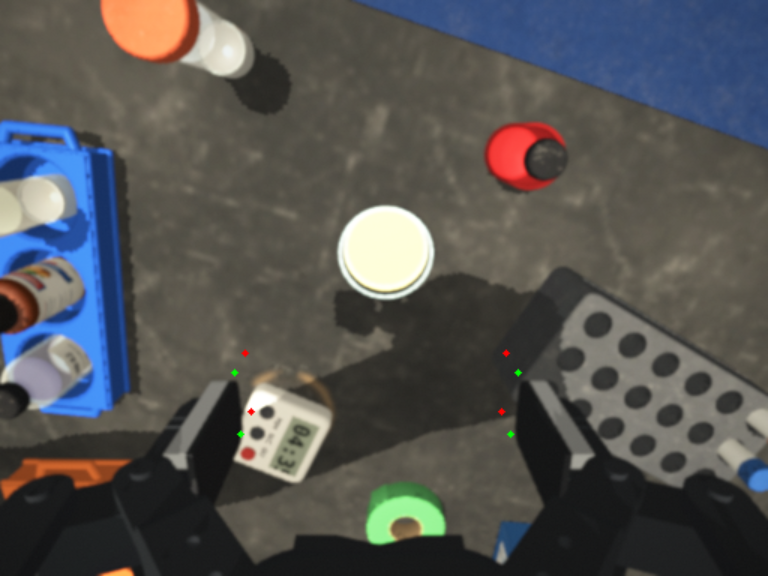

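```bash
python3 -m handwheel '{"travel":[[0.0005,0.004,0.02],[0,0,0.035],[0,0,0.035],[0,0,0.035],[0,0,0.025],[0,0,0.015],[0,0,0.008],[0,0,0],[0,0,0],[0,0,0]],"rot":[[-0.05,0.02,0],[0,0,0],[0,0,0],[0,0,0],[0,0,0],[0,0,0],[0,0,0],[0,0,0],[0,0,0],[0,0,0]],"fingers":[0,0,0,0,0,0,0,0,0,0]}' 30
python3 - <<'E'
from h import *
for i in range(3): go(.6133,.362,.02,17.5)
E
```

```text
time: 22.25
tcp_pos: [0.6153, 0.3622, 0.0237]
tcp_rot: [0.591, 0.806, 0.001, 0.001]
wrist_force: [-0.4, 0.5, 0.2]
grip_width: 0.0853
grip_force: 0.0
rot [ 0.03 -0.01 -0.  ] travel after [ 0.4 -1.9  3.7] yaw 17.5 tcp [615.3 362.2  23.7] t 22.25
rot [ 0.03 -0.01 -0.  ] travel after [ 0.4 -1.9  3.7] yaw 17.5 tcp [615.3 362.2  23.7] t 22.25
rot [ 0.03 -0.01 -0.  ] travel after [ 0.4 -1.9  3.7] yaw 17.5 tcp [615.3 362.2  23.7] t 22.25
```

```bash
python3 -m handwheel '{"travel":[[0,-0.002,0.004],[0,0,0],[0,0,0],[0,0,0],[0,0,0],[0,0,0],[0,0,0]],"rot":[[0,0,0],[0,0,0],[0,0,0],[0,0,0],[0,0,0],[0,0,0],[0,0,0]],"fingers":[0,0,0.5,0.5,0.5,0.5,0.5]}' 30
python3 -m handwheel '{"travel":[[0,0,-0.01],[0,0,-0.025],[0,0,-0.035],[0,0,-0.035],[0,0,-0.035],[0,0,-0.035],[0,0,0],[0,0,0]],"rot":[[0,0,0],[0,0,0],[0,0,0],[0,0,0],[0,0,0],[0,0,0],[0,0,0],[0,0,0]],"fingers":[0.5,0.5,0.5,0.5,0.5,0.5,0.5,0.5]}'
python3 - <<'E'
from h import *
a=np.radians(17.5)
print(.458+.0285*np.sin(a),.051-.0285*np.cos(a))
go(.458+.0285*np.sin(a),.051-.0285*np.cos(a),.19,17.5)
p=optics.snapshot('wrist'); cv2.imwrite('pics/w5.png',cv2.cvtColor(p['img'],cv2.COLOR_RGB2BGR)[100:384])
E
```

```text
time: 22.95
tcp_pos: [0.6126, 0.3612, 0.0182]
tcp_rot: [0.591, 0.806, 0.0, 0.0]
wrist_force: [0.7, -0.0, 3.0]
grip_width: 0.0606
grip_force: 32.7
time: 23.75
tcp_pos: [0.6124, 0.361, 0.194]
tcp_rot: [0.591, 0.806, 0.001, 0.0]
wrist_force: [-0.1, -0.3, -0.7]
grip_width: 0.0605
grip_force: 32.6
0.4665701152858718 0.023819066903675527
rot [0.02 0.   0.  ] travel after [-277.7 -240.5    4. ] yaw 17.5 tcp [612.4 361.  194. ] t 23.75
```

View pics/w5.png

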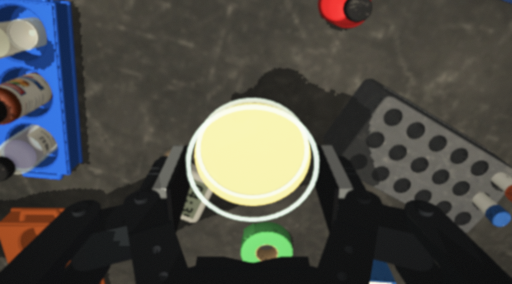

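```bash
python3 -m handwheel '{"travel":[[-0.02,-0.017,0],[-0.028,-0.024,0],[-0.028,-0.024,0],[-0.028,-0.024,0],[-0.028,-0.024,0],[-0.028,-0.025,0],[-0.028,-0.025,0],[-0.028,-0.025,0],[-0.028,-0.025,0],[-0.02,-0.017,0],[-0.013,-0.01,0],[0,0,0]],"rot":[[0,0,0],[0,0,0],[0,0,0],[0,0,0],[0,0,0],[0,0,0],[0,0,0],[0,0,0],[0,0,0],[0,0,0],[0,0,0],[0,0,0]],"fingers":[0.5,0.5,0.5,0.5,0.5,0.5,0.5,0.5,0.5,0.5,0.5,0.5]}'
python3 - <<'E'
from h import *
o=[]
out=[]
for n,(u,v) in(('scene',(250,150)),('side',(235,120))):
    p=optics.snapshot(n);d=cut_out(p,'carrier_orange');c=cam(p)
    if d: o.append((c,d[0]['pixels'].astype(np.float32)))
x,f=fit(o,'carrier_orange',(.458,.051),True); print(x,np.degrees(x[2]),f)
a=np.radians(17.5)
go(.458+.0285*np.sin(a),.051-.0285*np.cos(a),.08,17.5)
E
```

```text
time: 25.0
tcp_pos: [0.4646, 0.0217, 0.1916]
tcp_rot: [0.593, 0.805, -0.002, -0.001]
wrist_force: [0.1, 0.4, -0.3]
grip_width: 0.0605
grip_force: 32.6
[0.45803604 0.05050118 0.30063431] 17.22507726587161 0.04727107286453247
rot [-0.01 -0.01  0.03] travel after [ -2.1  -1.1 112.4] yaw 17.6 tcp [466.9  26.2 192.4] t 25.2
```

```bash
python3 -m handwheel '{"travel":[[-0.001,0,0.02],[0,0,0.035],[0,0,0.035],[0,0,0.03],[0,0,0.01],[0,0,0],[0,0,0]],"rot":[[0,0,0],[0,0,0],[0,0,0],[0,0,0],[0,0,0],[0,0,0],[0,0,0]],"fingers":[0.5,0.5,0.5,0.5,0.5,0.5,0.5]}'
python3 - <<'E'
from h import *
a=np.radians(17.4)
out=[]
for n,(u,v) in(('scene',(250,160)),('side',(235,120))):
    p=optics.snapshot(n);c=cam(p);k=3.5
    im=cv2.resize(cv2.cvtColor(p['img'],cv2.COLOR_RGB2BGR)[v:v+100,u:u+110],None,fx=k,fy=k,interpolation=3)
    for r,y in((.039,-.0285),(.025,.045)):
        q=(cyl((r,.032))+[0,y,0])@Rn.from_euler('z',a).as_matrix().T+[.458,.0505,0]
        cv2.polylines(im,[((proj(c,q)-[u,v]+.5)*k).astype(int)],True,(255,255,255),1)
    out.append(im)
cv2.imwrite('pics/i.png',np.hstack(out))
go(.458+.0285*np.sin(a),.0505-.0285*np.cos(a),.047,17.5)
E
```

```text
time: 25.9
tcp_pos: [0.4679, 0.0243, 0.0636]
tcp_rot: [0.591, 0.807, 0.0, 0.001]
wrist_force: [-0.8, 0.0, -0.0]
grip_width: 0.0603
grip_force: 32.7
rot [0.03 0.01 0.  ] travel after [-0.1 -1.8 17.3] yaw 17.5 tcp [468.2  24.   64.3] t 26.0
```

View pics/i.png

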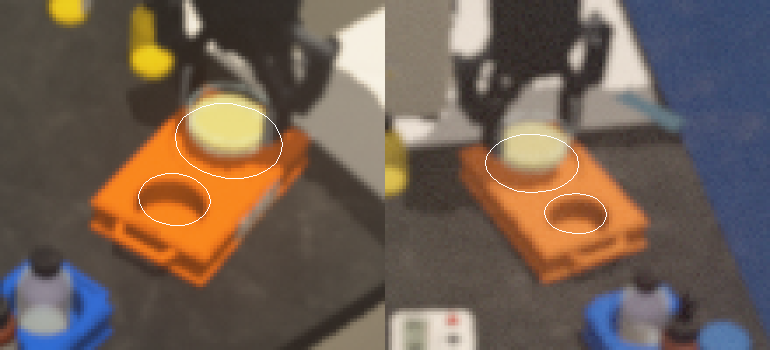

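```bash
python3 -m handwheel '{"travel":[[0,-0.001,0.008],[0,0,0.007],[0,0,0.002],[0,0,0]],"rot":[[0,0,0],[0,0,0],[0,0,0],[0,0,0]],"fingers":[0.5,0.5,0.5,0.5]}'
```

```text
time: 26.4
tcp_pos: [0.4657, 0.0233, 0.0455]
tcp_rot: [0.591, 0.806, -0.001, -0.0]
wrist_force: [0.3, 0.3, -0.2]
grip_width: 0.06
grip_force: 32.7
```

```bash
python3 -m handwheel '{"travel":[[0,0,0.001],[0,0,0],[0,0,0],[0,0,0],[0,0,0],[0,0,-0.015],[0,0,-0.035],[0,0,-0.04],[0,0,-0.04],[0,0,-0.03],[0,0,0]],"rot":[[0,0,0],[0,0,0],[0,0,0],[0,0,0],[0,0,0],[0,0,0],[0,0,0],[0,0,0],[0,0,0],[0,0,0],[0,0,0]],"fingers":[0.5,0.3,0.1,0,0,0,0,0,0,0,0]}'
python3 - <<'E'
from h import *
wristlook(['agar_dish'])
for n in('scene','side'):
    p=optics.snapshot(n);c=cam(p)
    for d in cut_out(p,'agar_dish')[:2]:
        f=lambda x:1-np.minimum(s:=sil(c,M['agar_dish'],[x[0],x[1],0,.026]),m:=d['pixels']).sum()/np.maximum(s,m).sum()
        r=minimize(f,ray(c,d['bbox'][:2],.033),method='Nelder-Mead'); print(n,d['confidence'],d['bbox'],r.x,r.fun)
go(.483,.45,.2,17.5)
E
```

```text
time: 27.5
tcp_pos: [0.4687, 0.0236, 0.209]
tcp_rot: [0.591, 0.806, 0.003, 0.004]
wrist_force: [0.5, -0.3, -0.1]
grip_width: 0.0857
grip_force: 0.0
agar_dish 0.61 [249. 170.  67.  63.] [468.1  21. ] [] 0.15
scene 0.6 [315.2, 202.3, 22.2, 19.7] [0.46410425 0.02411085] 0.1775549054145813
side 0.62 [277.2, 165.1, 22.6, 16.0] [0.4670275  0.01912583] 0.3077084422111511
side 0.59 [330.7, 230.2, 14.4, 38.4] [0.37677057 0.27803458] 0.5486652851104736
rot [-0.04 -0.    0.  ] travel after [401.6 145.3   3.6] yaw 17.5 tcp [465.2  23.3 203.6] t 27.8
```

```bash
python3 -m handwheel '{"travel":[[0.02,0.007,0],[0.036,0.013,0],[0.036,0.013,0],[0.036,0.013,0],[0.036,0.013,0],[0.036,0.013,0],[0.036,0.013,0],[0.036,0.013,0],[0.036,0.013,0],[0.036,0.013,0],[0.036,0.013,0],[0.022,0.008,0]],"rot":[[0,0,0],[0,0,0],[0,0,0],[0,0,0],[0,0,0],[0,0,0],[0,0,0],[0,0,0],[0,0,0],[0,0,0],[0,0,0],[0,0,0]],"fingers":[0,0,0,0,0,0,0,0,0,0,0,0]}'
python3 -m handwheel '{"travel":[[0,0,0],[0,0,0]],"rot":[[0,0,0],[0,0,0]],"fingers":[0,0]}'
python3 - <<'E'
from h import *
wristlook(['tube_orange'])
go(.483,.45,.072,17.5)
E
```

```text
time: 29.0
tcp_pos: [0.4817, 0.4539, 0.2028]
tcp_rot: [0.59, 0.808, -0.001, -0.001]
wrist_force: [-0.6, 0.5, 0.1]
grip_width: 0.0854
grip_force: 0.0
time: 29.2
tcp_pos: [0.4829, 0.45, 0.2029]
tcp_rot: [0.591, 0.807, -0.002, 0.0]
wrist_force: [0.9, -0.8, -0.2]
grip_width: 0.0853
grip_force: 0.0
tube_orange 0.8 [261. 188.  48.  73.] [486.9 450.8] [] 0.06
rot [-0.02  0.03 -0.02] travel after [  1.8  -0.5 131.8] yaw 17.4 tcp [484.  448.4 203.8] t 29.3
```

```bash
python3 -m handwheel '{"travel":[[0.0015,0.001,0.02],[0,0,0.03],[0,0,0.035],[0,0,0.03],[0,0,0.015],[0,0,0],[0,0,0],[0,0,0],[0,0,0],[0,0,0],[0,0,0],[0,0,0]],"rot":[[0,0,0],[0,0,0],[0,0,0],[0,0,0],[0,0,0],[0,0,0],[0,0,0],[0,0,0],[0,0,0],[0,0,0],[0,0,0],[0,0,0]],"fingers":[0,0,0,0,0,0,0.8,0.8,0.8,0.8,0.8,0.8]}' 40
python3 -m handwheel '{"travel":[[0,0,-0.02],[0,0,-0.035],[0,0,-0.035],[0,0,-0.035],[0,0,-0.035],[0,0,-0.02],[0,0,0],[0,0,0]],"rot":[[0,0,0],[0,0,0],[0,0,0],[0,0,0],[0,0,0],[0,0,0],[0,0,0],[0,0,0]],"fingers":[0.8,0.8,0.8,0.8,0.8,0.8,0.8,0.8]}'
python3 - <<'E'
from h import *
a=np.radians(17.4)
print(.458-.045*np.sin(a),.0505+.045*np.cos(a))
go(.458-.045*np.sin(a),.0505+.045*np.cos(a),.25,17.5)
E
```

```text
time: 30.5
tcp_pos: [0.4846, 0.4527, 0.0763]
tcp_rot: [0.591, 0.806, 0.001, 0.0]
wrist_force: [-0.6, 0.2, 6.7]
grip_width: 0.0331
grip_force: 39.3
time: 31.3
tcp_pos: [0.4835, 0.4517, 0.2537]
tcp_rot: [0.591, 0.806, -0.001, -0.0]
wrist_force: [0.1, 0.0, -1.4]
grip_width: 0.0336
grip_force: 39.8
0.4445431643484761 0.09344081478323246
rot [-0.02  0.01  0.  ] travel after [-329.9 -144.9    3.7] yaw 17.5 tcp [483.5 451.7 253.7] t 31.3
```

```bash
python3 -m handwheel '{"travel":[[-0.02,-0.009,0],[-0.031,-0.0135,0],[-0.031,-0.0135,0],[-0.031,-0.0135,0],[-0.031,-0.0135,0],[-0.031,-0.0135,0],[-0.031,-0.0135,0],[-0.031,-0.0135,0],[-0.031,-0.0135,0],[-0.031,-0.014,0],[-0.02,-0.009,0],[-0.011,-0.005,0]],"rot":[[0,0,0],[0,0,0],[0,0,0],[0,0,0],[0,0,0],[0,0,0],[0,0,0],[0,0,0],[0,0,0],[0,0,0],[0,0,0],[0,0,0]],"fingers":[0.8,0.8,0.8,0.8,0.8,0.8,0.8,0.8,0.8,0.8,0.8,0.8]}'
python3 -m handwheel '{"travel":[[0,0,0],[0,0,0.04]],"rot":[[0,0,0],[0,0,0]],"fingers":[0.8,0.8]}'
python3 -m handwheel '{"travel":[[0,0,0.035],[0,0,0]],"rot":[[0,0,0],[0,0,0]],"fingers":[0.8,0.8]}'
python3 - <<'E'
from h import *
go(.4445,.0934,.084,17.5)
E
```

```text
time: 32.5
tcp_pos: [0.4434, 0.0911, 0.2531]
tcp_rot: [0.593, 0.805, -0.002, -0.001]
wrist_force: [-0.3, 0.2, -1.5]
grip_width: 0.0332
grip_force: 39.8
time: 32.7
tcp_pos: [0.4489, 0.096, 0.2177]
tcp_rot: [0.591, 0.807, 0.005, 0.004]
wrist_force: [1.4, 1.0, -1.2]
grip_width: 0.0333
grip_force: 39.9
time: 32.9
tcp_pos: [0.4416, 0.0948, 0.176]
tcp_rot: [0.59, 0.807, -0.004, -0.004]
wrist_force: [-1.1, -0.5, -0.3]
grip_width: 0.0328
grip_force: 40.0
rot [-0.12 -0.02  0.03] travel after [-2.2  2.4 92. ] yaw 17.7 tcp [441.6  94.8 176. ] t 32.9
```

```bash
python3 -m handwheel '{"travel":[[0,0,0.02],[0,0,0.02],[0,0,0.015],[0,0,0],[0,0,0]],"rot":[[0,0,0],[0,0,0],[0,0,0],[0,0,0],[0,0,0]],"fingers":[0.8,0.8,0.8,0.8,0.8]}'
python3 - <<'E'
from h import *
go(.4445,.0934,.084,17.5)
E
```

```text
time: 33.4
tcp_pos: [0.4458, 0.0949, 0.1258]
tcp_rot: [0.591, 0.807, 0.001, 0.0]
wrist_force: [-0.1, 0.8, -0.1]
grip_width: 0.0332
grip_force: 40.0
rot [ 0.02 -0.    0.02] travel after [-1.  -1.6 41.8] yaw 17.6 tcp [445.8  94.9 125.8] t 33.4
```

```bash
python3 -m handwheel '{"travel":[[-0.001,-0.001,0.015],[0,0,0.015],[0,0,0.008],[0,0,0.003],[0,0,0],[0,0,0]],"rot":[[0,0,0],[0,0,0],[0,0,0],[0,0,0],[0,0,0],[0,0,0]],"fingers":[0.8,0.8,0.8,0.8,0.8,0.8]}'
python3 -m handwheel '{"travel":[[0,0,0],[0,0,0],[0,0,0],[0,0,0],[0,0,0],[0,0,-0.02],[0,0,-0.035],[0,0,-0.04],[0,0,-0.04],[0,0,-0.03],[0,0,0],[0,0,0]],"rot":[[0,0,0],[0,0,0],[0,0,0],[0,0,0],[0,0,0],[0,0,0],[0,0,0],[0,0,0],[0,0,0],[0,0,0],[0,0,0],[0,0,0]],"fingers":[0.5,0.2,0.0,0,0,0,0,0,0,0,0,0]}'
python3 - <<'E'
from h import *
out=[]
for n,(u,v) in(('scene',(180,120)),('side',(180,120))):
    p=optics.snapshot(n)
    out.append(cv2.resize(cv2.cvtColor(p['img'],cv2.COLOR_RGB2BGR)[v:v+190,u:u+190],(400,400),interpolation=3))
cv2.imwrite('pics/z.png',np.hstack(out))
E
```

```text
time: 34.0
tcp_pos: [0.4445, 0.0928, 0.0842]
tcp_rot: [0.591, 0.807, 0.0, 0.0]
wrist_force: [0.2, 2.3, -2.2]
grip_width: 0.0332
grip_force: 40.8
time: 35.2
tcp_pos: [0.4442, 0.0924, 0.2492]
tcp_rot: [0.591, 0.806, 0.0, 0.0]
wrist_force: [0.5, -0.1, 0.2]
grip_width: 0.0854
grip_force: 0.0
```

View pics/z.png

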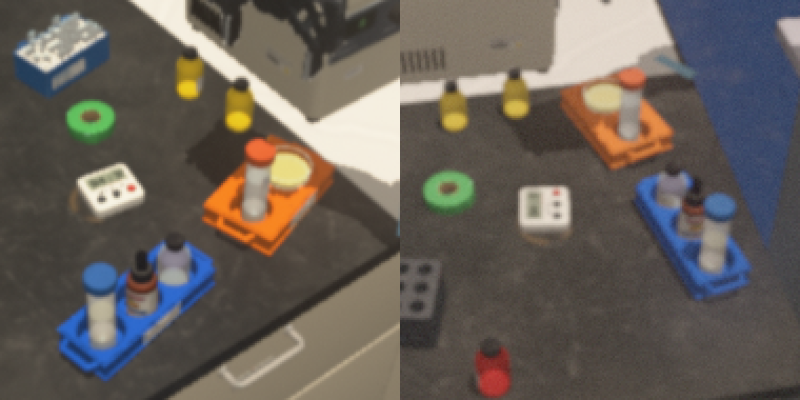

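```bash
python3 a.py | grep -E "timer|tape|carrier"
```

```text
timer 2 [579. 203.] -7.191714827798052 0.12
tape_roll 2 [695. 152.]  0.07 [695. 152.] [695. 151.]
carrier_blue 2 [411. 279.] 11.80321627848923 0.47
carrier_orange 2 [457.  51.] 17.567958607569746 0.38
```

All five items are upright in their places, the dish lies flat in its seat, the timer and tape have not moved, and the gripper is clear.

```bash
python3 -c "
from plant import robot
print(robot.hand_in())"
```

```text
the job is handed in; nothing more can be done
None
```

Both kits are made up and the job is handed in at about 35 s on the robot's clock: all five items are upright or flat in their places, and the timer and tape roll have not moved.

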